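# Clamp the cleaner bottle and take off its push-and-turn cap

### The arm

A 6-joint arm with a two-finger parallel gripper is mounted at the origin on the work surface. World frame = base frame: x ahead of the robot, y to its left, z up, the work surface at z = 0. Lengths are in mm, angles in rad, forces in N, time in s.
With the tool pointing down it reaches from about 350 to 1000 mm from the base axis. Payload 7.1 kg.
Tool frame: the origin (TCP) lies at the very end of the fingers, on their centre line; the grasp point (between the pads) lies 19 mm behind it (hold_point_z is the distance from the TCP to the grasp point, in mm); z points along the fingers, y is the line along which they close (so a half turn about z gives the same grasp; the last joint's range is limited). The gripper opens to 85 mm and grips with 20 to 120 N. Pads are 22 mm wide; open, the fingers measure 114 mm over their backs; the gripper's body (76 mm by 85 mm) begins 54 mm behind the grasp point. The pads swing forward as they close: fully open they stand 13 mm farther back than shut.
Start: joints at [-1.364, 0.423, 1.63, -0, 1.089, -0.019], TCP at [139.948, -609.114, 231.319] pointing down, gripper open.
Joint ranges: [-3, 3], [-0.9, 2.11], [0.09, 2.58], [-1.31, 4.45], [0.11, 2.69], [-2.54, 2.54]. Speed limits (rad/s): [2.39, 2.39, 3.01, 3.14, 3.14, 3.14].

### API

Orientations are given as [roll, pitch, yaw] about the fixed x, y, z axes, in that order (R = Rz(yaw) Ry(pitch) Rx(roll)).
In Python, from plant import state, read_camera, finish_job, hold_point_z gives the robot as it stands.
- The arm moves only by the tool step_arm, never from a script. Its arguments are lists of equal length, an entry for each row: "rotation": the turn, a rotation vector about the world's x, y, z in rad, a list of three; "offset": the shift along the world's x, y, z in cm, a list of three; "claw": the closure, from 0 (fully open) to 1 (shut). A call has 1 to 12 rows; each row is the pose to reach, as a shift and turn from the pose commanded when the call began; what a row does not reach only later rows make up. A row lasts 1/8 s, in which the tool goes at most 62.5 mm and 10.7 degrees, less where a joint would pass 70% of its speed; a pose out of reach is approached as far as the arm can. A call with a gripper value outside its range is refused whole. The fingers move at their own pace and stop on an object; "grip_force" is the grip in N (left out, the last holds). Time passes only in rows, so rows that repeat a pose let the fingers close. It gives the time, the measured TCP pose, the force, the opening and the grip force at its end, in the units of the state.
- state(): the state, without advancing time (a new reading comes with each control period).
- read_camera(name): name is "scene" or "top" or "wrist"; returns a dict with "img" (384x512x3 uint8, red, green, blue), "fx", "fy", "cx", "cy" (pixels), "xyz" and "rotation" of the camera in the world; the wrist camera has in their place "mount" (4x4, takes a point from camera to tool coordinates, whose origin is the TCP and whose axes are the flange's). Camera axes: x right, y up, looking along -z (the intrinsics and any distortion apply to the point x, -y, -z); pixel columns grow to the right and rows downward; lengths in mm; the calibration is good to about 2 mm. A picture is of the moment at which its call begins: read the wrist's pose just before it. There is no depth.
- finish_job(): hands the job in; it is judged then, once.
The state is a dict: "time_s": time; "joint_positions": joint angles; "qvel": joint speeds; "joint_torque": joint torques, N m; "ee_pos": TCP position; "tool_rot": TCP orientation; "force": force on the tool from outside, world axes, zero at the start; "moment": the same for the moment, N m; "gripper_width": opening from 0.0 (shut) to 1.0 (fully open); "gripper_force": force on a finger pad.
Only numpy, scipy, OpenCV 4.12 (cv2) and the standard library are available. Lean on these libraries where they do the work, as an engineer would, in place of code of your own. Each camera call takes 0.05 s, during which the arm holds its last target. There are 200 camera calls.

### The job

At the clockmaker's bench, swing the red handle of the toggle clamp over and down until it snaps over centre and the clamp arm bears on the shoulder of the cleaner bottle. Then push the bottle's red safety cap down, twist it anticlockwise (seen from above) while it is down, and lift it off. Finish while still holding the cap upright in the gripper, straight above the open bottle and a few centimetres clear of its neck, with the clamp still shut; do not disturb the other things on the bench.

Things in the scene. Friction and masses are not known exactly. Their poses are not given: they have to be found in the camera images.
- stand: Fixed green plate 130 x 250 x 12 mm with a round aluminium nest for the bottle (bore 99 mm, 22 mm high) and a toggle clamp. Origin: on the bench, on the nest's axis; z up; the clamp stands towards +y and moves in the plane x = 0. Bracket 30 mm wide at y = 95 to 165 mm, up to z = 150 mm.
- clamp_hinge (a point): Hinge of the clamp's handle, an axis along the stand's x, at (0, 154, 144) mm in the stand's frame.
- clamp_handle (a joint): Angle of the handle, rad. At 0 it points 1.25 rad above level, towards the stand's +y. Growing, it swings away from the bottle and down: elevation = 1.25 - value. Dead centre 1.17, stop 1.30 (clamp shut). Starts at 0, stays where left by friction; past dead centre a spring holds it on the stop. Takes up to about 8 N at the grip. The arm follows it: upright when open, level when shut.
- handle_grip (a point): On the axis of the handle's red round grip, 85 mm from the hinge. The grip is 18 mm in diameter and runs from 46 to 108 mm from the hinge; it can be pinched from above, fingers closing along the stand's x.
- clamp_arm: Steel clamp arm, 14 mm wide, moved by the handle alone. A sprung rubber pad 65 mm from its hinge presses the bottle's shoulder with about 10 N when shut; the arm then ends 32 mm from the nest's axis, its top at z = 132 mm in the stand's frame (nut to 137 mm). Origin at its hinge, (0, 104, 128) mm in the stand's frame; -y along the arm.
- bottle: Loose white plastic bottle with a blue and yellow band, standing in the nest, 0.35 to 0.7 kg. Body 96 mm in diameter, 100 mm high, flat shoulder; above it a white neck 43 mm wide over its three lugs, ending in a grey sprung disc at 152 mm (155 mm with the cap off). Origin at the centre of its underside (12 mm above the bench), z up.
- cap: Red ribbed cap, 53 mm in diameter, 38 mm high, white mark on top along +x. Origin: centre of its lower rim, z up. Locked: 118 mm above the bottle's origin, turning blocked. Pushed down 4.5 to 8 mm (end of travel) against 5 N plus 1.5 N/mm it turns anticlockwise from above, to a stop at 1.5 rad; turned 0.70 to 1.45 rad (middle 1.05) it lifts straight off.
- oil_bottle: Bystander: small amber oil bottle, 36 mm in diameter, 85 mm high. Origin at the centre of its underside.
- gear: Bystander: brass gear wheel lying flat, 62 mm in diameter, 12 mm high. Origin at the centre of its underside.
- screwdriver: Bystander: screwdriver with a blue handle, lying along its x. Origin under its middle.
- movement: Bystander: round brass clock movement lying flat, 90 mm in diameter, 48 mm high. Origin at the centre of its underside.
- parts_cup: Bystander: aluminium cup of brass bits, 64 mm in diameter, 45 mm high. Origin at the centre of its underside.
- pliers: Bystander: red-handled pliers, 130 mm long, lying flat along x. Origin under the pivot.
Not all that is in view belongs to the job. What is meant by the cap is not purple, and is the larger of those in its own colour.

How it is judged:
By the outcome, as a careful person would: the job done as asked, in the order asked, and still so for the second after the job is handed in, while the arm keeps its last pose, push and grip.
It also fails if it takes over 51 s, if anything falls off the work surface, if the arm or the gripper's body presses on something with over 40 N, if the wrist force passes 120 N, or if a joint passes its speed limit or range.

## Working session

There is one attempt and no reset: what is moved stays moved. The work goes in short steps, Python scripts to look and compute and a tool call to move; the robot and the scene stay as the last step left them, time stands still between calls to the robot, and variables do not carry over. Pictures are saved under pics/ and viewed, at most 10 in all, crops included, and the job is handed in when it is done.

Besides the shell and the picture viewer there is one more tool, called after ">>>" in YAML: its name, and indented under it one key for each argument. step_arm: Moves the arm, as the interface text tells. Its arguments: {"type":"object","properties":{"rotation":{"type":"array"},"offset":{"type":"array"},"claw":{"type":"array"},"grip_force":{"type":"number"}},"required":["rotation","offset","claw"]}

```bash
mkdir -p pics; ls
python3 - <<'E'
from plant import *
import cv2,pickle
print(state()); print(hold_point_z if not callable(hold_point_z) else hold_point_z())
for n in("scene","top"):
    c=read_camera(n); pickle.dump(c,open(n+".pkl","wb")); print({k:v for k,v in c.items() if k!="img"})
    cv2.imwrite(f"pics/{n}0.png",c["img"][:,:,::-1])
E
```

```text
pics
{'time_s': 0.0, 'joint_positions': array([-1.36399422e+00,  4.23842887e-01,  1.63075493e+00,  8.17827752e-07,
        1.08864350e+00, -1.90408070e-02]), 'qvel': array([ 0.00121221,  0.00032156, -0.00040169,  0.00050216, -0.00113854,
       -0.00028729]), 'joint_torque': array([-1.86781283e-03, -5.57383418e+01, -2.81741685e+01,  7.17793569e-05,
        7.40540097e-03, -2.85626840e-05]), 'ee_pos': array([ 139.83253964, -608.54290445,  230.51893311]), 'tool_rot': array([-3.13994430e+00, -3.21139159e-05,  2.25842509e-01]), 'force': array([-0.085942  ,  0.19941871,  0.82833344]), 'moment': array([-0.0034363 ,  0.03431166,  0.00309752]), 'gripper_force': 0.0, 'gripper_width': 1.0019185545077494}
18.700000000000003
{'fx': 364.84244260563594, 'fy': 364.84244260563594, 'cx': 255.32571220121946, 'cy': 189.4899326166878, 'xyz': array([1135.91128103, -723.37192519,  797.93335831]), 'rotation': array([0.97792606, 0.02403441, 0.68201197])}
{'fx': 396.8559148331704, 'fy': 396.8559148331704, 'cx': 250.2397085846646, 'cy': 190.6830362416525, 'xyz': array([ 400.11125306,    6.8059025 , 1190.06322003]), 'rotation': array([ 0.10670974, -0.01782646, -1.57240861])}
```

View pics/scene0.png

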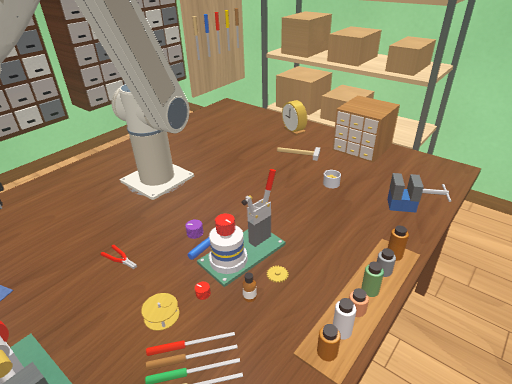

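View pics/top0.png

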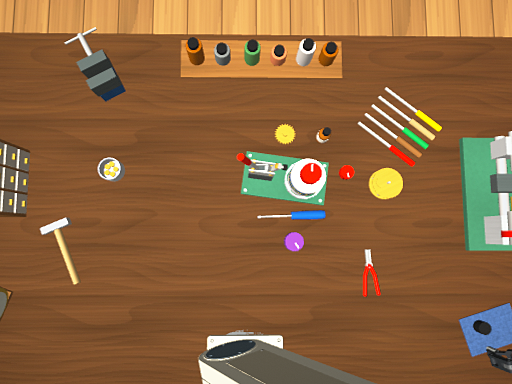

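The scene view shows the bottle with its red cap at (225,225) and the red handle at (271,180). In the top view they are at (311,175) and (243,158). The small red cap at (347,172) and the purple one are decoys.

```bash
cat > h.py <<'E'
import numpy as np,cv2,pickle
from scipy.spatial.transform import Rotation as R
def ray(c,u,v):
    d=np.array([(u-c["cx"])/c["fx"],-(v-c["cy"])/c["fy"],-1.])
    return np.array(c["xyz"]),R.from_euler("xyz",c["rotation"]).as_matrix()@d
def onz(c,u,v,z):
    o,d=ray(c,u,v); return o+d*(z-o[2])/d[2]
def cross(a,b):
    (o,d),(p,e)=a,b; s,t=np.linalg.lstsq(np.c_[d,-e],p-o,rcond=None)[0]
    return (o+s*d+p+t*e)/2,np.linalg.norm(o+s*d-p-t*e)
def blobs(img,lo,hi,amin=15):
    h=cv2.cvtColor(img,cv2.COLOR_RGB2HSV); m=cv2.inRange(h,lo,hi)
    if lo[0]==0: m|=cv2.inRange(h,(172,lo[1],lo[2]),(180,255,255))
    return [k for k in cv2.findContours(m,0,2)[0] if cv2.contourArea(k)>amin]
RED=((0,150,90),(8,255,255)); GREEN=((60,60,40),(90,255,200))
E
python3 - <<'E'
from h import *
for n in("top","scene"):
    c=pickle.load(open(n+".pkl","rb"))
    for k in blobs(c["img"],*RED):
        r=cv2.minAreaRect(k); print(n,"red",np.round(r[0]),np.round(r[1]),cv2.contourArea(k),[np.round(onz(c,*r[0],z)) for z in (168,)])
    if n=="top":
        for k in blobs(c["img"],*GREEN,300):
            r=cv2.minAreaRect(k); print("green",r)
            for p in cv2.boxPoints(r): print(np.round(onz(c,*p,12)))
E
```

```text
top red [370. 280.] [32. 18.] 218.0 [array([ 282., -316.,  168.])]
top red [506. 234.] [ 5. 10.] 48.5 [array([ 398., -674.,  168.])]
top red [346. 172.] [14. 15.] 165.0 [array([ 559., -263.,  168.])]
top red [310. 173.] [19. 21.] 322.5 [array([ 555., -168.,  168.])]
top red [243. 159.] [16.  8.] 88.0 [array([593.,   7., 168.])]
top red [402. 155.] [30.  6.] 163.0 [array([ 603., -410.,  168.])]
green ((284.6788330078125, 177.7882537841797), (83.21943664550781, 42.930110931396484), 7.9893269538879395)
[519.  15.  12.]
[647.  -3.  12.]
[ 613. -252.   12.]
[ 484. -231.   12.]
green ((485.0638122558594, 193.58448791503906), (113.68584442138672, 45.74445724487305), 86.633544921875)
[ 688. -653.   12.]
[ 697. -795.   12.]
[ 352. -790.   12.]
[ 345. -653.   12.]
scene red [165. 348.] [ 9. 40.] 291.0 [array([ 736., -526.,  168.])]
scene red [  4. 330.] [ 8. 21.] 109.5 [array([ 451., -702.,  168.])]
scene red [202. 290.] [18. 15.] 211.5 [array([ 691., -385.,  168.])]
scene red [114. 255.] [23. 17.] 151.0 [array([ 436., -442.,  168.])]
scene red [225. 224.] [22. 20.] 352.0 [array([ 574., -187.,  168.])]
scene red [270. 179.] [ 6. 21.] 110.0 [array([534.,  69., 168.])]
scene red [217.  21.] [17.  3.] 40.5 [array([-1688.,  2115.,   168.])]
```

>>> step_arm:
  rotation:
    - [0,0,0]
    - [0,0,0.1]
    - [0,0,0.2]
    - [0,0,0.3]
    - [0,0,0.4]
    - [0,0,0.5]
    - [0,0,0.6]
    - [0,0,0.7]
    - [0,0,0.8]
    - [0,0,0.9]
    - [0,0,1.0]
    - [0,0,1.1]
  offset:
    - [0,0,5]
    - [3,5,10]
    - [6,9,13]
    - [9,14,13]
    - [12.5,18,13]
    - [16,23,13]
    - [19.5,28,13]
    - [23,33,13]
    - [26.5,38,13]
    - [30,43,13]
    - [33,48,13]
    - [36,52,13]
  claw: [0,0,0,0,0,0,0,0,0,0,0,0]
  grip_force: 40

```text
time_s: 1.6
ee_pos: [500.5, -87.0, 361.1]
tool_rot: [-3.141, -0.0, 1.33]
force: [0.9, -1.2, 0.6]
gripper_width: 1.0
gripper_force: 0.0
```

```bash
cat >> h.py <<'E'
def wrist(name):
    from plant import state,read_camera
    s=state(); c=read_camera("wrist"); M=np.eye(4); M[:3,:3]=R.from_euler("xyz",s["tool_rot"]).as_matrix(); M[:3,3]=s["ee_pos"]
    T=M@np.array(c["mount"]); c["xyz"]=T[:3,3]; c["rotation"]=R.from_matrix(T[:3,:3]).as_euler("xyz")
    pickle.dump(c,open(name+".pkl","wb")); cv2.imwrite(f"pics/{name}.png",c["img"][:,:,::-1])
    print(s["time_s"],s["ee_pos"].round(1),s["tool_rot"].round(3),s["force"].round(1),s["gripper_width"],s["gripper_force"]); return c
E
python3 - <<'E'
from h import *
c=wrist("w1"); print(c["xyz"],c["rotation"],c["mount"])
for k in blobs(c["img"],*RED):
    r=cv2.minAreaRect(k); print(r,cv2.contourArea(k),onz(c,*r[0],168))
E
```

```text
1.6 [500.5 -87.  361.1] [-3.141 -0.     1.33 ] [ 0.9 -1.2  0.6] 0.9997419173854442 0.0
[518.62768283 -15.09842106 503.70738322] [-0.29482245  0.00072968 -0.24058659] [[ 1.13751241e-04  9.56852595e-01  2.90573741e-01  7.41176155e+01]
 [ 9.99999926e-01 -2.15778337e-04  3.19081927e-04  4.51951563e-01]
 [ 3.68013888e-04  2.90573684e-01 -9.56852548e-01 -1.42569294e+02]
 [ 0.00000000e+00  0.00000000e+00  0.00000000e+00  1.00000000e+00]]
((175.60670471191406, 311.12921142578125), (23.760154724121094, 39.650230407714844), 77.00537872314453) 489.5 [ 347.95591803 -254.43583965  168.        ]
((323.1006774902344, 231.30824279785156), (63.76778793334961, 39.590248107910156), 58.671302795410156) 1561.5 [ 564.89196021 -184.76338841  168.        ]
((324.9674377441406, 52.38221740722656), (24.40381622314453, 56.5018310546875), 16.557071685791016) 1057.5 [602.01917212  16.69888809 168.        ]
```

View pics/w1.png

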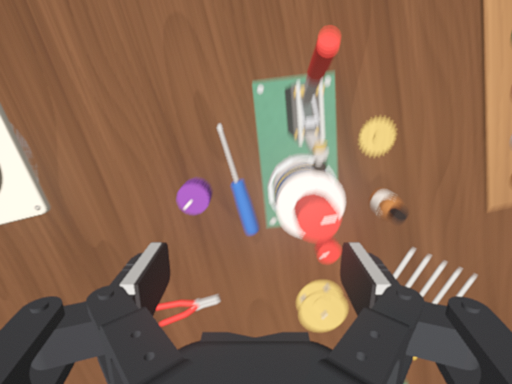

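The wrist view shows the handle grip end at (328,42), the cap top at about (318,216) with its white mark at (328,219), and the clamp between them.

```bash
python3 - <<'E'
from h import *
c=pickle.load(open("w1.pkl","rb"));t=pickle.load(open("top.pkl","rb"));s=pickle.load(open("scene.pkl","rb"))
print("tip",onz(c,328,42,246),"cap",onz(c,317,216,168), onz(t,311.5,174,168))
print("handle",cross(ray(c,323,58),ray(s,270,179)),"tip/bottom of grip scene-wrist",cross(ray(c,328,42),ray(s,272,171)))
k=max(blobs(c["img"],*GREEN,300),key=cv2.contourArea); r=cv2.minAreaRect(np.vstack([q for q in blobs(c["img"],*GREEN,100)]));print(r)
for p in cv2.boxPoints(r): print(onz(c,*p,12).round())
# red bright top of cap
h=cv2.cvtColor(c["img"],cv2.COLOR_RGB2HSV)
for p in((300,216),(312,208),(318,235),(328,42),(318,70)): print(p,h[p[1],p[0]])
E
python3 - <<'E'
import cv2
i=cv2.imread("pics/w1.png")[0:280,230:390]; cv2.imwrite("pics/w1c.png",cv2.resize(i,None,fx=2.1,fy=2.1,interpolation=2))
j=cv2.imread("pics/top0.png")[140:215,230:365]; cv2.imwrite("pics/tc.png",cv2.resize(j,None,fx=4,fy=4,interpolation=2))
E
```

```text
tip [586.28024321  16.20128506 246.        ] cap [ 561.13523298 -162.68614288  168.        ] [ 553.4102896 -171.5484811  168.       ]
handle (array([584.85939833,   5.93977277, 219.76607324]), np.float64(4.932458004190843)) tip/bottom of grip scene-wrist (array([585.29141172,  14.85045793, 243.30327227]), np.float64(4.607339213939695))
((299.6700134277344, 144.6978302001953), (132.2832794189453, 81.04131317138672), 83.82982635498047)
[522.  15.  12.]
[647.  -3.  12.]
[ 636. -225.   12.]
[ 493. -207.   12.]
(300, 216) [  2 150 255]
(312, 208) [  2 148 255]
(318, 235) [  2 159 255]
(328, 42) [  2 158 255]
(318, 70) [  2 170 129]
```

View pics/w1c.png

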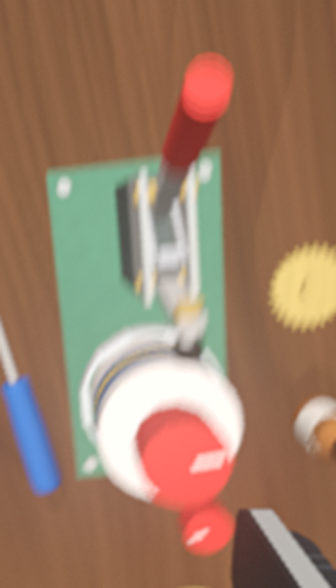

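>>> step_arm:
  rotation:
    - [0,0,0.05]
    - [0,0,0.1]
    - [0,0,0.1]
    - [0,0,0.1]
    - [0,0,0.1]
  offset:
    - [3,4,0]
    - [6,8,-1]
    - [8,9.8,-3]
    - [8,9.8,-5]
    - [8,9.8,-5]
  claw: [0,0,0,0,0]

```text
time_s: 2.28
ee_pos: [578.7, 9.1, 309.2]
tool_rot: [-3.137, 0.001, 1.426]
force: [-0.0, -1.3, 0.6]
gripper_width: 1.0
gripper_force: 0.0
```

Run:
```python
from h import *
c=wrist("w2"); print(c["xyz"])
for k in blobs(c["img"],(0,110,70),(8,255,255)):
    r=cv2.minAreaRect(k); print(np.round(r[0]),np.round(r[1]),cv2.contourArea(k),cv2.boundingRect(k),onz(c,*r[0],168))
i=np.vstack([c["img"]]);cv2.imwrite("pics/w2.png",i[:,:,::-1])
```

```text
2.275 [578.7   9.1 309.2] [-3.137e+00  1.000e-03  1.426e+00] [-0.  -1.3  0.6] 1.0003834143899766 0.0
[590.50459957  82.35753473 451.7554897 ]
[266. 314.] [58. 45.] 1763.0 (237, 292, 59, 46) [ 568.20295344 -152.61861266  168.        ]
[263. 200.] [23. 22.] 403.5 (252, 189, 23, 24) [583.7450623  -13.45658164 168.        ]
```

View pics/w2.png

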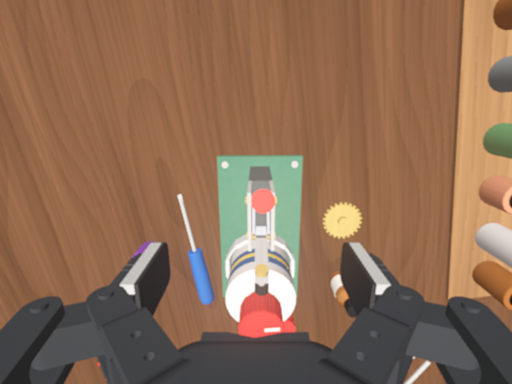

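The wrist view shows the grip end-on at (263,201), with the stand straight in the image. The cap lies below it at about (262,315).

Run:
```python
from h import *
c=pickle.load(open("w2.pkl","rb"))
print("tip",onz(c,263,201,246)); 
for p in((219,157),(302,157),(225,165),(295,165)): print(onz(c,*p,12))
```

```text
tip [585.54994618  12.49285844 246.        ]
[523.33732631  12.44980946  12.        ]
[648.03443454  -5.57164234  12.        ]
[530.22224494  -1.03259545  12.        ]
[636.24491132 -16.34043219  12.        ]
```

>>> step_arm:
  rotation:
    - [0,0,0]
    - [0,0,0]
    - [0,0,0]
    - [0,0,0]
    - [0,0,0]
    - [0,0,0]
    - [0,0,0]
    - [0,0,0]
    - [0,0,0]
    - [0,0,0]
  offset:
    - [0.6,-0.3,-3]
    - [0.6,-0.3,-7]
    - [0.6,-0.3,-10.3]
    - [0.6,-0.3,-10.3]
    - [0.6,-0.3,-10.3]
    - [0.6,-0.3,-10.3]
    - [0.6,-0.3,-10.3]
    - [0.6,-0.3,-10.3]
    - [0.6,-0.3,-10.3]
    - [0.6,-0.3,-10.3]
  claw: [0,0,0,0.5,1,1,1,1,1,1]
  grip_force: 40

```text
time_s: 3.58
ee_pos: [584.1, 6.7, 209.9]
tool_rot: [-3.138, -0.001, 1.426]
force: [-11.4, 3.6, 12.7]
gripper_width: 0.199
gripper_force: 39.1
```

>>> step_arm:
  rotation:
    - [0,0,0]
    - [0,0,0]
    - [0,0,0]
    - [0,0,0]
    - [0,0,0]
    - [0,0,0]
    - [0,0,0]
  offset:
    - [0.12,0.81,-0.32]
    - [0.23,1.6,-0.72]
    - [0.33,2.33,-1.19]
    - [0.43,3.0,-1.74]
    - [0.52,3.63,-2.35]
    - [0.6,4.2,-3.02]
    - [0.6,4.2,-3.02]
  claw: [1,1,1,1,1,1,1]

```text
time_s: 4.45
ee_pos: [589.9, 48.8, 178.2]
tool_rot: [-3.138, 0.0, 1.427]
force: [-7.0, 2.6, 1.9]
gripper_width: 0.2
gripper_force: 38.9
```

>>> step_arm:
  rotation:
    - [0,0,0]
    - [0,0,0]
    - [0,0,0]
    - [0,0,0]
    - [0,0,0]
    - [0,0,0]
    - [0,0,0]
    - [0,0,0]
    - [0,0,0]
  offset:
    - [0.07,0.49,-0.73]
    - [0.13,0.9,-1.5]
    - [0.18,1.25,-2.31]
    - [0.21,1.5,-3.15]
    - [0.24,1.67,-4.0]
    - [0.25,1.76,-4.9]
    - [0.25,1.76,-5.8]
    - [0.25,1.74,-6.2]
    - [0.25,1.74,-6.2]
  claw: [1,1,1,1,1,1,1,1,1]

```text
time_s: 5.58
ee_pos: [592.3, 65.8, 115.8]
tool_rot: [-3.137, 0.0, 1.426]
force: [-6.4, 3.2, -2.0]
gripper_width: 0.197
gripper_force: 38.9
```

Run:
```python
from h import *
from plant import *
c=wrist("w3"); t=read_camera("scene")["img"]
i=np.hstack([c["img"][150:384,130:400],cv2.resize(t[160:277,170:305],(270,234))]);cv2.imwrite("pics/m3.png",cv2.resize(i,None,fx=1.45,fy=1.45)[:,:,::-1])
```

```text
5.575 [592.3  65.8 115.8] [-3.137  0.     1.426] [-6.4  3.2 -2. ] 0.19666453885955198 38.94061267375946
```

View pics/m3.png

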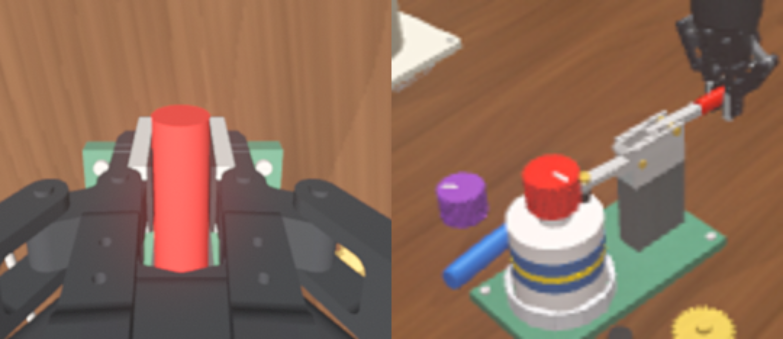

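The clamp is shut: the arm is level with its pad on the bottle's shoulder, and the handle is level. I'll release it and hover over the cap.

>>> step_arm:
  rotation:
    - [0,0,0]
    - [0,0,0]
    - [0,0,0]
    - [0,0,0]
    - [0,0,0]
    - [0,0,0]
    - [0,0,-0.1]
    - [0,0,-0.2]
    - [0,0,-0.3]
    - [0,0,-0.4]
    - [0,0,-0.5]
    - [0,0,-0.5]
  offset:
    - [0,0,0]
    - [0,0,0]
    - [0,0,0]
    - [0,0,4]
    - [0,0,9]
    - [0,0,12]
    - [-0.5,-4,12]
    - [-1.3,-9,12]
    - [-2,-14,12]
    - [-2.7,-19,12]
    - [-3.3,-23.8,12]
    - [-3.3,-23.8,12]
  claw: [0,0,0,0,0,0,0,0,0,0,0,0]

```text
time_s: 7.18
ee_pos: [561.1, -175.7, 236.4]
tool_rot: [3.141, 0.0, 0.921]
force: [-0.6, 0.5, 0.4]
gripper_width: 0.996
gripper_force: 0.0
```

Run:
```python
from h import *
c=wrist("w4")
h=cv2.cvtColor(c["img"],cv2.COLOR_RGB2HSV)
for k in blobs(c["img"],(0,110,200),(8,255,255),100):
    k=cv2.convexHull(k); r=cv2.fitEllipse(k); print(r,cv2.contourArea(k),onz(c,*r[0],168))
```

```text
7.175 [ 561.1 -175.7  236.4] [3.141 0.    0.921] [-0.6  0.5  0.4] 0.9956352713214053 0.0
((421.6164855957031, 279.91229248046875), (14.24897575378418, 32.885887145996094), 7.97199821472168) 298.0 [ 631.69532873 -312.77779296  168.        ]
((325.0537109375, 229.18060302734375), (30.795406341552734, 35.63790512084961), 137.1981201171875) 759.5 [ 592.97828196 -225.76637342  168.        ]
((248.84585571289062, 199.37991333007812), (68.01375579833984, 71.95198822021484), 148.76100158691406) 3774.0 [ 560.3642831  -170.02126347  168.        ]
```

View pics/w4.png

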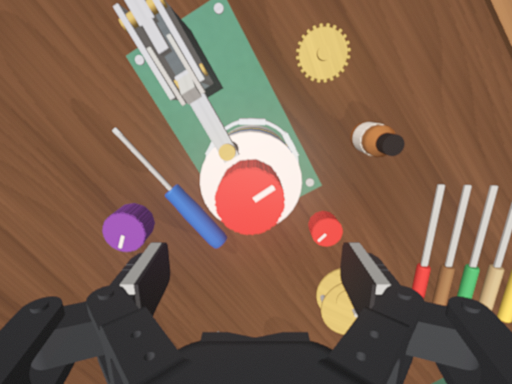

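The wrist view shows the cap top centred at (249,199) with its white mark. The clamp arm comes in from the upper left at (225,150), so the finger line is clear of it.

>>> step_arm:
  rotation:
    - [0,0,0]
    - [0,0,0]
    - [0,0,0]
    - [0,0,0]
    - [0,0,0]
    - [0,0,0]
    - [0,0,0]
    - [0,0,0]
    - [0,0,0]
    - [0,0,0]
  offset:
    - [-0.1,0.5,-3]
    - [-0.1,0.55,-6]
    - [-0.1,0.55,-9]
    - [-0.1,0.55,-9.9]
    - [-0.1,0.55,-9.9]
    - [-0.1,0.55,-9.9]
    - [-0.1,0.55,-9.9]
    - [-0.1,0.55,-9.9]
    - [-0.1,0.55,-9.9]
    - [-0.1,0.55,-9.9]
  claw: [0,0,0,0,0.3,1,1,1,1,1]
  grip_force: 70

```text
time_s: 8.48
ee_pos: [561.7, -167.7, 138.3]
tool_rot: [3.139, -0.001, 0.926]
force: [2.4, -0.3, 5.2]
gripper_width: 0.608
gripper_force: 72.3
```

>>> step_arm:
  rotation:
    - [0,0,0]
    - [0,0,0]
    - [0,0,0]
    - [0,0,0]
  offset:
    - [0,0,-0.3]
    - [0,0,-0.6]
    - [0,0,-0.8]
    - [0,0,-0.8]
  claw: [1,1,1,1]

```text
time_s: 8.98
ee_pos: [561.9, -168.0, 131.3]
tool_rot: [3.138, -0.001, 0.926]
force: [-1.6, -0.6, 14.5]
gripper_width: 0.61
gripper_force: 73.2
```

>>> step_arm:
  rotation:
    - [0,0,0.12]
    - [0,0,0.24]
    - [0,0,0.36]
    - [0,0,0.48]
    - [0,0,0.6]
    - [0,0,0.72]
    - [0,0,0.84]
    - [0,0,0.96]
    - [0,0,1.06]
    - [0,0,1.06]
  offset:
    - [0,0,0]
    - [0,0,0]
    - [0,0,0]
    - [0,0,0]
    - [0,0,0]
    - [0,0,0]
    - [0,0,0]
    - [0,0,0]
    - [0,0,0]
    - [0,0,0]
  claw: [1,1,1,1,1,1,1,1,1,1]

```text
time_s: 10.22
ee_pos: [559.8, -167.5, 130.7]
tool_rot: [-3.141, -0.0, 1.987]
force: [-6.1, 0.4, 14.7]
gripper_width: 0.605
gripper_force: 73.5
```

Run:
```python
from h import *
from plant import *
print(state()["moment"])
c=wrist("w5"); t=read_camera("scene")["img"]
i=np.hstack([c["img"][50:284,130:400],cv2.resize(t[160:277,170:305],(270,234))]);cv2.imwrite("pics/m5.png",cv2.resize(i,None,fx=1.45,fy=1.45)[:,:,::-1])
```

```text
[-0.12761745  0.95092792  0.03073727]
10.225 [ 559.8 -167.5  130.7] [-3.141 -0.     1.987] [-6.1  0.4 14.7] 0.6046171241860254 73.54181083850563
```

View pics/m5.png

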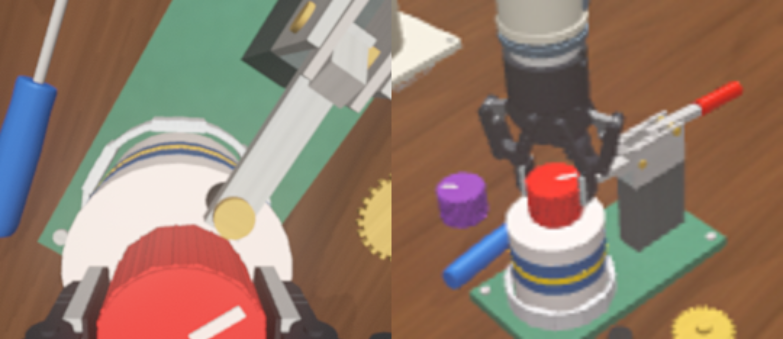

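The cap has turned with the gripper, the bottle's band is unchanged, and the clamp is still shut. Lifting.

>>> step_arm:
  rotation:
    - [0,0,0]
    - [0,0,0]
    - [0,0,0]
    - [0,0,0]
    - [0,0,0]
  offset:
    - [0,0,0.5]
    - [0,0,1.0]
    - [0,0,1.5]
    - [0,0,2]
    - [0,0,2]
  claw: [1,1,1,1,1]

```text
time_s: 10.95
ee_pos: [560.2, -167.2, 149.3]
tool_rot: [-3.141, -0.0, 1.986]
force: [-2.0, -0.9, 2.0]
gripper_width: 0.604
gripper_force: 73.3
```

>>> step_arm:
  rotation:
    - [0,0,0]
    - [0,0,0]
    - [0,0,0]
    - [0,0,0]
    - [0,0,0]
    - [0,0,0]
    - [0,0,0]
    - [0,0,0]
    - [0,0,0]
    - [0,0,0]
  offset:
    - [0,0,0.8]
    - [0,0,1.6]
    - [0,0,2.4]
    - [0,0,3.2]
    - [0,0,4.0]
    - [0,0,4.8]
    - [0,0,5.6]
    - [0,0,6]
    - [0,0,6]
    - [0,0,6]
  claw: [1,1,1,1,1,1,1,1,1,1]

```text
time_s: 12.2
ee_pos: [560.3, -167.1, 208.8]
tool_rot: [-3.141, -0.0, 1.986]
force: [-0.1, 0.1, 0.4]
gripper_width: 0.607
gripper_force: 73.1
```

Run:
```python
from h import *
from plant import *
c=wrist("w6"); t=read_camera("scene")["img"]
i=np.hstack([c["img"][50:284,130:400],cv2.resize(t[160:277,170:305],(270,234))]);cv2.imwrite("pics/m6.png",cv2.resize(i,None,fx=1.45,fy=1.45)[:,:,::-1])
```

```text
12.2 [ 560.3 -167.1  208.8] [-3.141 -0.     1.986] [-0.1  0.1  0.4] 0.6069252109899106 73.06508121080697
```

View pics/m6.png

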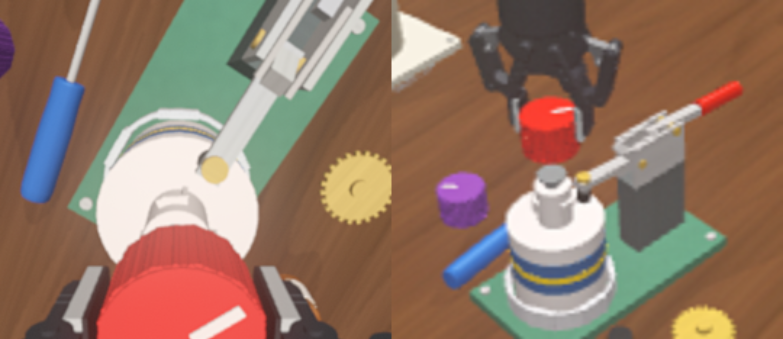

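The cap is off and held upright straight above the neck, about 3.5 cm clear, and the clamp is still shut.

```bash
python3 -c "
from plant import *
print(finish_job())"
```

```text
the job is handed in; nothing more can be done
None
```

The job is handed in at about 12 s: the clamp is shut on the bottle, and the red cap is off, held upright about 3.5 cm above the open neck; I saw nothing else on the bench disturbed.

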